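# Free a stuck cup and tare the bench scale

## Task

Work the stuck steel cup loose from the cup in the holder and stand it upright in the middle of the scale's pan, without dropping it. Then tare the scale: press the long bar key, firmly enough that the stiff membrane key registers and for a moment, but without ramming it. Leave the two round keys and the other things on the bench alone.

Things in the scene. Friction and masses are not known exactly. Their poses are not given: they have to be found in the camera images.
- cup: the inner, loose steel cup, 105 mm tall, slightly tapered: outer diameter 48 mm at the foot, 58 mm at the rim, wall 3 mm, about 0.14 kg (varies). Origin at the centre of its underside, z up towards its open mouth. It starts stuck inside the holder's cup, underside 55 mm above the bench, its top 35 mm free above the other cup's rim.
- holder: fixed cup holder: a steel cup (67 mm across at its rim, rim 125 mm above the bench) screwed on a wooden board 110 x 110 x 20 mm. Origin on the cup's axis at bench level. Five small spring tongues inside grip the stuck cup: 5 to 20 N of pull (less with a twist) over the first 35 mm; it is clear after 75 mm of lift.
- scale: fixed grey bench scale, 320 mm (its x) by 250 mm (its y); origin at bench level below its middle. Its -x side, towards the robot, is a level keypad deck 46 mm above the bench with three keys in a row along its y and a blank display; its +x side carries a steel pan 200 x 220 mm.
- pan_center (a point): centre of the flat pan's top face, 60 mm above the bench, 50 mm along the scale's +x from its origin; axes as the scale's.
- bar_key: the tare key: the only long key, a flat bar 28 mm (x) by 70 mm (y), level, its top 3 mm proud of the deck. Origin at the centre of its top face, 49 mm above the bench, at (-115, +55) mm in the scale's frame; same axes. Stiff membrane, 1.5 mm travel: gives at 2 N, bottoms at 8 N, registers when pushed down with over 8 N for 0.2 s; over 50 N damages it.
- round_key_in: round key, 24 mm across, not to be pressed; origin at the centre of its top face, 90 mm from the bar key's centre.
- round_key_out: round key, 24 mm across, at the other end of the row from the bar key, not to be pressed; origin at the centre of its top face.
- tape_measure: bystander: tape measure standing on edge, 35 x 75 x 66 mm, loose, beyond the holder; origin under its middle.
- wrench: bystander: wrench 180 mm long lying on the bench on the robot's side of the holder, loose.
- spray_can: bystander: grey spray can with a black cap, 54 mm across, 160 mm tall, standing near the far edge, loose; origin under its middle.

How it is judged:
On the way, in this order (a step that is already met when the one before it is completed fails the run):
1. the cup has been pulled clear above the other cup (z of cup in the frame of holder above 0.127 m), for 0.1 s.
2. the cup stands upright on the pan within 40 mm of its centre, let go and at rest (horizontal distance between cup and pan_center below 0.04 m and z of cup in the frame of pan_center between -0.004 and 0.004 m and angle between cup's own z axis and vertical below 0.08 rad and linear speed of cup below 0.02 m/s and contact force between the fingers and cup below 0.3 N), for 0.3 s.
3. with the cup on the pan, the fingers press the bar key with more than 8 N for 0.2 s (horizontal distance between cup and pan_center below 0.04 m and z of cup in the frame of pan_center between -0.004 and 0.004 m and angle between cup's own z axis and vertical below 0.08 rad and linear speed of cup below 0.02 m/s and contact force between the fingers and bar_key above 8 N), for 0.2 s.
At the end, for the whole second after the job is handed in: The cup stands upright (within 0.08 rad) and at rest on the pan, its axis within 40 mm of the pan's centre; the bar key has been pressed after that and is released again (all of step 2 and contact force between anything else and bar_key below 0.5 N); the robot touches nothing.
It fails at once if the cup is dropped or thrown (faster than 0.5 m/s while not held) (contact force between the fingers and cup below 0.3 N and linear speed of cup above 0.5 m/s).
It fails at once if the bar key is rammed with more than 50 N (contact force between anything else and bar_key above 50 N).
It fails at once if a round key is pressed with more than 2 N (contact force between anything else and round_key_in above 2 N or contact force between anything else and round_key_out above 2 N).
It fails at once if the tape measure, wrench or spray can is moved by more than 20 mm (distance of any of tape_measure, wrench, spray_can from where it was at the start of the episode above 0.02 m).
It also fails if it takes over 67 s, if anything falls off the work surface, if the arm or the gripper's body presses on something with over 40 N, if the wrist force passes 120 N, or if a joint passes its speed limit or range.

## Robot

A 7-joint arm with a two-finger parallel gripper is mounted at the origin on the work surface. World frame = base frame: x ahead of the robot, y to its left, z up, the work surface at z = 0. Lengths are in m, angles in rad, forces in N, time in s.
With the tool pointing down it reaches from about 0.425 to 1.025 m from the base axis. Payload 3.6 kg.
Tool frame: the origin (TCP) lies between the finger pads; the fingertips stand 8 mm ahead of it and the grasp point (between the pads) lies 11 mm behind it (r.tcp_to_tips is the distance from the TCP to the fingertips, in m); z points along the fingers, y is the line along which they close (so a half turn about z gives the same grasp; the last joint's range is limited). The gripper opens to 85 mm and grips with 20 to 120 N. Pads are 22 mm wide; open, the fingers measure 114 mm over their backs; the gripper's body (76 mm by 85 mm) begins 54 mm behind the grasp point. The pads swing forward as they close: fully open they stand 13 mm farther back than shut.
Start: joints at [-1.302, 0.591, 0.048, 1.609, -0.033, 0.943, -0.034], TCP at [0.257, 0.678, 0.239] pointing down, gripper open.
Joint ranges: [-2.69, 2.69], [-0.47, 2.24], [-1.27, 1.36], [0.19, 2.51], [-1.53, 4.68], [0.08, 2.07], [-3.09, 3.09]. Speed limits (rad/s): [2.57, 2.57, 3.14, 3.14, 3.14, 3.14, 3.14].

## Interface

Orientations are given as [roll, pitch, yaw] about the fixed x, y, z axes, in that order (R = Rz(yaw) Ry(pitch) Rx(roll)).
In Python, from station import r gives the robot as it stands. The module is installed in compiled form; this text tells all that it offers.
- The arm moves only by the tool servo_tool, never from a script. Its argument "deltas" is a list of rows, each a list of 3 entries, a list of its own where there are three numbers: the closure, from 0 (fully open) to 1 (shut), then the shift along the tool's x, y, z in cm, then the turn, a rotation vector about the tool's x, y, z in degrees. In form: [[grip, [tx, ty, tz], [ax, ay, az]], ...]. A call has 1 to 8 rows; each row is the pose to reach, as a shift and turn from the pose commanded when the call began, along the tool's axes at that moment; what a row does not reach only later rows make up. A row lasts 1/12 s, in which the tool goes at most 41.7 mm and 7.16 degrees, less where a joint would pass 70% of its speed; a pose out of reach is approached as far as the arm can. A call with a gripper value outside its range is refused whole. The fingers move at their own pace and stop on an object; the grip force is fixed at half the most. Time passes only in rows, so rows that repeat a pose let the fingers close. It gives the time, the measured TCP pose, the force, the opening and the grip force at its end, in the units of the state.
- r.sense(): the state, without advancing time (a new reading comes with each control period).
- r.capture(name): name is "scene" or "top" or "wrist"; returns the picture (384x512x3 uint8, red, green, blue); there is no depth.
- r.camera_model(name): a dict with "camera_matrix" (3x3 intrinsics, pixels), "k1" (the pictures are not rectified: a ray, as slopes to the right and down, at radius r is drawn at 1 + k1 r^2 times it, then the intrinsics apply), "extrinsics" (4x4, takes a point from camera to world coordinates); the wrist camera has in their place "tool_from_camera" (4x4, takes a point from camera to tool coordinates, whose origin is the TCP and whose axes are the flange's). Camera axes: x right, y down, z forward; pixel columns grow to the right and rows downward; lengths in m; the calibration is good to about 2 mm. A picture is of the moment at which its call begins: read the wrist's pose just before it. camera_model takes no time and is no camera call.
- r.hand_in(): hands the job in; it is judged then, once.
Trained networks look in the newest picture that a camera, given by its name, has taken for a name from the list of things; names that differ only in an ending like _2 or _b are one class to them, and where a whole thing is asked for, a point or a joint stands for the part that bears it (a point fixed in the world has none). Each returns a list of dicts, best first, with "confidence" (0 to 1); they miss things now and then, are a little off and sometimes report something else, mostly with a low value. They report only what shows in the picture. A call takes as long as a camera call.
- r.find_in(camera, label): "uv" ([column, row] in pixels, amid what is visible of it).
- r.masks_of(camera, label): "mask" (384x512 bool, what is visible of it) and "uv" ([column, row] in pixels, amid what is visible of it).
- r.spot_point(camera, label): "uv" ([column, row] in pixels: a listed point, or the origin of a listed thing).
The state is a dict: "clock": time; "joint_positions": joint angles; "qd": joint speeds; "joint_efforts": joint torques, N m; "tcp_pos": TCP position; "eef_rot": TCP orientation; "ft_force": force on the tool from outside, world axes, zero at the start; "moment": the same for the moment, N m; "opening": opening from 0.0 (shut) to 1.0 (fully open); "finger_force": force on a finger pad.
Only numpy, scipy, OpenCV 4.12 (cv2) and the standard library are available. Lean on these libraries where they do the work, as an engineer would, in place of code of your own. Each camera call takes 0.05 s, during which the arm holds its last target. There are 200 camera calls.

## Working session

There is one attempt and no reset: what is moved stays moved. The work goes in short steps, Python scripts to look and compute and a tool call to move; the robot and the scene stay as the last step left them, time stands still between calls to the robot, and variables do not carry over. Pictures are saved under pics/ and viewed, at most 10 in all, crops included, and the job is handed in when it is done.

Besides the shell and the picture viewer there is one more tool, called after "Emit:" as a command line: name --argument value ..., lists and objects as JSON in quotes. servo_tool: Moves the arm, as the interface text tells. Its arguments: {"type":"object","properties":{"deltas":{"type":"array"}},"required":["deltas"]}

```bash
mkdir -p pics; cat > h.py <<'E'
import numpy as np, cv2
from station import r
def ray(cam,uv):
    m=r.camera_model(cam);K=np.array(m["camera_matrix"])
    d=(np.array(uv,float)-[K[0,2],K[1,2]])/[K[0,0],K[1,1]]
    s=d.copy()
    for _ in range(20): s=d/(1+m["k1"]*(s@s))
    if cam=="wrist":
        st=r.sense();T=np.eye(4);T[:3,:3]=rot(st["eef_rot"]);T[:3,3]=st["tcp_pos"];E=T@np.array(m["tool_from_camera"])
    else: E=np.array(m["extrinsics"])
    return E[:3,3],E[:3,:3]@np.array([*s,1])
def rot(e):
    from scipy.spatial.transform import Rotation as R
    return R.from_euler("xyz",e).as_matrix()
def onz(cam,uv,z):
    o,d=ray(cam,uv);return o+d*(z-o[2])/d[2]
def save(cam,n): cv2.imwrite(f"pics/{n}.png",r.capture(cam)[:,:,::-1])
E
python3 - <<'E'
from h import *
s=r.sense();print(s)
a=r.capture("scene");b=r.capture("top")
cv2.imwrite("pics/a.png",cv2.resize(np.hstack([a,b])[:,:,::-1],(800,300)));cv2.imwrite("pics/top.png",b[:,:,::-1])
Z=dict(cup=.055,holder=0,scale=0,pan_center=.06,bar_key=.049,round_key_in=.049,round_key_out=.049,tape_measure=0,wrench=0,spray_can=0)
for cam in("top","scene"):
  for n,z in Z.items():
    for q in r.spot_point(cam,n)[:2]: print(cam,n,np.round(q["uv"]),round(q["confidence"],2),np.round(onz(cam,q["uv"],z),3))
E
```

```text
{'clock': 0.0, 'joint_positions': array([-1.3015023 ,  0.59210633,  0.04829915,  1.60981086, -0.03326923,
        0.94266706, -0.0336779 ]), 'qd': array([ 2.06358221e-04, -5.42902692e-04,  1.43684674e-03,  5.49565029e-06,
        1.22965531e-03,  7.50205177e-04, -1.96643100e-03]), 'joint_efforts': array([-2.03806985e-04, -5.48684263e+01,  1.54660027e+00, -1.98130757e+01,
        9.40044323e-03,  8.67610535e-03,  1.36061743e-05]), 'tcp_pos': array([0.25701157, 0.67707095, 0.23815441]), 'eef_rot': array([-3.13941010e+00,  1.48069258e-04,  2.77892043e+00]), 'ft_force': array([ 0.38252364,  0.48816017, -0.2162021 ]), 'moment': array([ 0.03627443, -0.00757274,  0.0104162 ]), 'finger_force': 0.0, 'opening': 1.004281199950712}
top cup [307. 206.] 0.62 [ 0.59  -0.169  0.055]
top holder [308. 206.] 0.57 [ 0.595 -0.178  0.   ]
top scale [184. 210.] 0.71 [0.59 0.16 0.  ]
top pan_center [177. 192.] 0.94 [0.634 0.166 0.06 ]
top pan_center [305. 202.] 0.24 [ 0.6   -0.163  0.06 ]
top bar_key [159. 257.] 0.51 [0.469 0.214 0.049]
top round_key_in [191. 254.] 0.43 [0.473 0.131 0.049]
top round_key_out
[... 244 characters left out ...]
  ]
scene cup [216. 168.] 0.82 [ 0.588 -0.164  0.055]
scene cup [346. 234.] 0.16 [0.627 0.169 0.055]
scene holder [213. 188.] 0.92 [ 0.605 -0.166  0.   ]
scene scale [350. 234.] 0.58 [0.583 0.174 0.   ]
scene pan_center [342. 238.] 0.62 [0.642 0.165 0.06 ]
scene bar_key [387. 190.] 0.89 [0.464 0.215 0.049]
scene round_key_in [346. 180.] 0.58 [0.48  0.122 0.049]
scene round_key_out [326. 176.] 0.48 [0.488 0.076 0.049]
scene tape_measure [177. 226.] 0.83 [ 0.739 -0.18   0.   ]
scene tape_measure [215. 168.] 0.62 [ 0.544 -0.197  0.   ]
scene wrench [236. 147.] 0.88 [ 0.453 -0.185  0.   ]
scene spray_can [228. 277.] 0.88 [ 0.794 -0.015  0.   ]
scene spray_can [346. 242.] 0.37 [0.607 0.172 0.   ]
```

View pics/a.png

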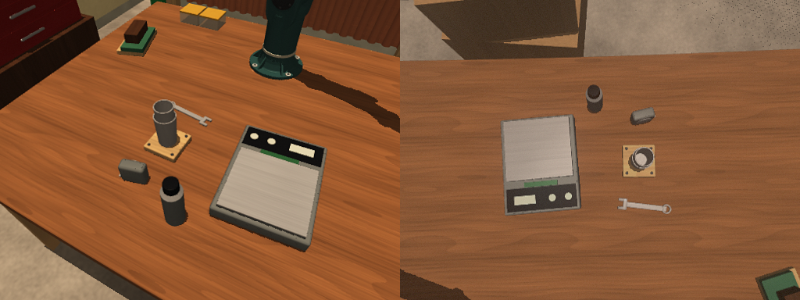

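Top picture: scale left at about (540,165) with keys towards the robot, holder at (640,160), spray can (595,97), tape (642,115), wrench (645,208). It agrees with the measured points. Moving over the holder.

Emit:
servo_tool --deltas '[[0,[-61,-67,-2],[0,0,0]],[0,[-61,-67,-2],[0,0,0]],[0,[-61,-67,-2],[0,0,0]],[0,[-61,-67,-2],[0,0,0]],[0,[-61,-67,-2],[0,0,0]],[0,[-61,-67,-2],[0,0,0]],[0,[-61,-67,-2],[0,0,0]],[0,[-61,-67,-2],[0,0,0]]]'

```text
clock: 1.77
tcp_pos: [0.3801, 0.366, 0.247]
eef_rot: [3.141, 0.0, 2.779]
ft_force: [0.9, -1.1, 0.1]
opening: 0.999
finger_force: 0.0
```

Emit:
servo_tool --deltas '[[0,[-38.5,-42.5,-1.5],[0,0,0]],[0,[-38.5,-42.5,-1.5],[0,0,0]],[0,[-38.5,-42.5,-1.5],[0,0,0]],[0,[-38.5,-42.5,-1.5],[0,0,0]],[0,[-38.5,-42.5,-1.5],[0,0,0]],[0,[-38.5,-42.5,-1.5],[0,0,0]],[0,[-38.5,-42.5,-1.5],[0,0,0]],[0,[-38.5,-42.5,-1.5],[0,0,0]]]'

```text
clock: 2.43
tcp_pos: [0.5017, 0.0556, 0.2559]
eef_rot: [3.141, 0.001, 2.779]
ft_force: [0.1, 0.1, -0.2]
opening: 1.0
finger_force: 0.0
```

```bash
python3 - <<'E'
from h import *
s=r.sense();print(s["tcp_pos"],s["joint_positions"].round(2),r.camera_model("wrist"))
save("wrist","w1")
for n,z in dict(cup=.055,holder=0,pan_center=.06,bar_key=.049,round_key_in=.049,round_key_out=.049).items():
    for q in r.spot_point("wrist",n)[:2]: print(n,np.round(q["uv"]),round(q["confidence"],2),np.round(onz("wrist",q["uv"],z),3))
E
```

```text
[0.50167968 0.05561628 0.25588399] [-0.35  0.3   0.18  2.09 -0.08  0.76  1.09] {'camera_matrix': array([[273.97136567,   0.        , 256.34188755],
       [  0.        , 273.97136567, 187.14012613],
       [  0.        ,   0.        ,   1.        ]]), 'k1': -0.0676411936957973, 'tool_from_camera': array([[-9.05972134e-04, -9.54155309e-01, -2.99310583e-01,
         7.56809635e-02],
       [ 9.99999250e-01, -6.17732855e-04, -1.05762505e-03,
         9.16339604e-04],
       [ 8.24244580e-04, -2.99311317e-01,  9.54155153e-01,
        -1.34230069e-01],
       [ 0.00000000e+00,  0.00000000e+00,  0.00000000e+00,
         1.00000000e+00]])}
holder [150. 256.] 0.66 [ 0.593 -0.17   0.   ]
pan_center [374. 230.] 0.89 [0.642 0.172 0.06 ]
bar_key [370.  96.] 0.7 [0.472 0.216 0.049]
round_key_in [299. 127.] 0.8 [0.476 0.125 0.049]
round_key_out [260. 144.] 0.48 [0.479 0.073 0.049]
round_key_out [276. 323.] 0.39 [ 0.75  -0.002  0.049]
```

View pics/w1.png

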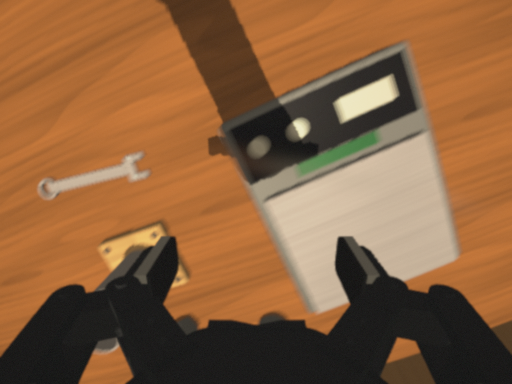

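Wrist picture: wrench (95,178), holder board (145,255) partly behind the left finger, scale keys (370,97), (299,128), (260,146), pan right; consistent with the fixed cameras.

Emit:
servo_tool --deltas '[[0,[-16.5,-17.7,0],[0,0,0]],[0,[-16.5,-17.7,0],[0,0,0]],[0,[-16.5,-17.7,0],[0,0,0]],[0,[-16.5,-17.7,0],[0,0,0]],[0,[-16.5,-17.7,0],[0,0,0]],[0,[-16.5,-17.7,0],[0,0,0]],[0,[-16.5,-17.7,0],[0,0,0]],[0,[-16.5,-17.7,0],[0,0,0]]]'

```text
clock: 3.45
tcp_pos: [0.5931, -0.1671, 0.2551]
eef_rot: [-3.141, -0.0, 2.777]
ft_force: [0.7, 0.2, -0.9]
opening: 0.997
finger_force: 0.0
```

```bash
python3 - <<'E'
from h import *
s=r.sense();print(s["tcp_pos"],s["joint_positions"].round(2))
save("wrist","w2")
for n,z in dict(cup=.055,holder=0).items():
    for q in r.spot_point("wrist",n)[:2]: print(n,np.round(q["uv"]),round(q["confidence"],2),np.round(onz("wrist",q["uv"],z),3))
    for q in r.masks_of("wrist",n)[:1]:
        c,_=cv2.findContours(q["mask"].astype(np.uint8),0,2);c=max(c,key=cv2.contourArea)
        e=cv2.fitEllipse(c);print(e,cv2.boundingRect(c),onz("wrist",e[0],.16))
E
```

```text
[ 0.59307065 -0.16710401  0.25507972] [ 0.04  0.44  0.23  1.86 -0.13  0.86  1.53]
cup [255. 165.] 0.71 [ 0.592 -0.165  0.055]
((255.1051483154297, 188.83541870117188), (63.04562759399414, 69.79332733154297), 2.527895212173462) (222, 153, 66, 71) [ 0.5900281  -0.16258797  0.16      ]
holder [258. 157.] 0.85 [ 0.595 -0.16   0.   ]
((256.4483337402344, 152.09495544433594), (81.03792572021484, 92.33240509033203), 108.58795928955078) (205, 109, 99, 80) [ 0.56012101 -0.15058455  0.16      ]
```

View pics/w2.png

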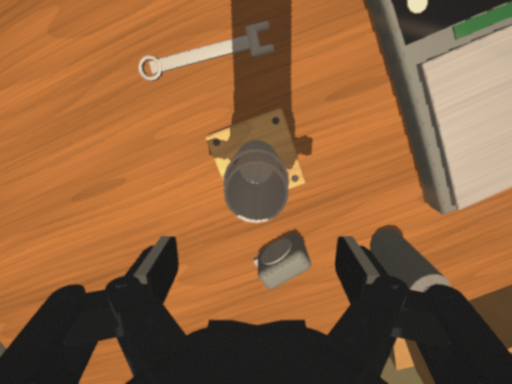

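Cup's mouth at (256,190), centred between the fingers (tape measure (283,260), spray can (405,260), well clear). Descending and closing.

Emit:
servo_tool --deltas '[[0,[0.2,0.1,4],[0,0,0]],[0,[0.2,0.1,8],[0,0,0]],[0,[0.2,0.1,10],[0,0,0]],[0,[0.2,0.1,11.5],[0,0,0]],[0,[0.2,0.1,11.5],[0,0,0]],[0,[0.2,0.1,11.5],[0,0,0]]]'

```text
clock: 4.2
tcp_pos: [0.5907, -0.1634, 0.14]
eef_rot: [3.141, -0.002, 2.781]
ft_force: [0.5, -0.1, 0.6]
opening: 0.999
finger_force: 0.0
```

Emit:
servo_tool --deltas '[[0.2,[0,0,0],[0,0,0]],[0.4,[0,0,0],[0,0,0]],[1,[0,0,0],[0,0,0]],[1,[0,0,0],[0,0,0]],[1,[0,0,0],[0,0,0]],[1,[0,0,0],[0,0,0]]]'

```text
clock: 4.7
tcp_pos: [0.5921, -0.166, 0.1426]
eef_rot: [-3.141, 0.004, 2.778]
ft_force: [-1.3, -2.1, 6.4]
opening: 0.642
finger_force: 62.8
```

Emit:
servo_tool --deltas '[[1,[0,0,0],[0,0,4]],[1,[0,0,-0.4],[0,0,8]],[1,[0,0,-0.9],[0,0,12]],[1,[0,0,-1.4],[0,0,16]],[1,[0,0,-1.9],[0,0,20]],[1,[0,0,-2.4],[0,0,16]],[1,[0,0,-2.9],[0,0,12]],[1,[0,0,-3.4],[0,0,8]]]'

```text
clock: 5.37
tcp_pos: [0.5911, -0.1648, 0.1741]
eef_rot: [-3.141, 0.001, 2.643]
ft_force: [1.5, -0.9, -5.7]
opening: 0.638
finger_force: 69.6
```

Emit:
servo_tool --deltas '[[1,[0,0,-0.6],[0,0,-4]],[1,[0,0,-1.4],[0,0,-8]],[1,[0,0,-2.4],[0,0,-8]],[1,[0,0,-3.6],[0,0,-8]],[1,[0,0,-5],[0,0,-8]],[1,[0,0,-6.5],[0,0,-8]],[1,[0,0,-8],[0,0,-8]],[1,[0,0,-8],[0,0,-8]]]'

```text
clock: 6.03
tcp_pos: [0.5933, -0.1655, 0.2586]
eef_rot: [3.14, 0.007, 2.777]
ft_force: [0.6, -0.6, -0.3]
opening: 0.64
finger_force: 70.3
```

```bash
python3 - <<'E'
from h import *
s=r.sense();print(s["tcp_pos"],s["eef_rot"])
a=r.capture("scene");b=r.capture("wrist")
cv2.imwrite("pics/c.png",cv2.resize(np.hstack([a,b])[:,:,::-1],(800,300)))
for q in r.spot_point("scene","cup")[:2]: print(q,onz("scene",q["uv"],.165))
E
```

```text
[ 0.59334591 -0.16549406  0.25860993] [3.14021198 0.00749562 2.77727752]
{'uv': [208.7, 131.0], 'confidence': 0.67} [ 0.58676865 -0.17096157  0.165     ]
```

View pics/c.png

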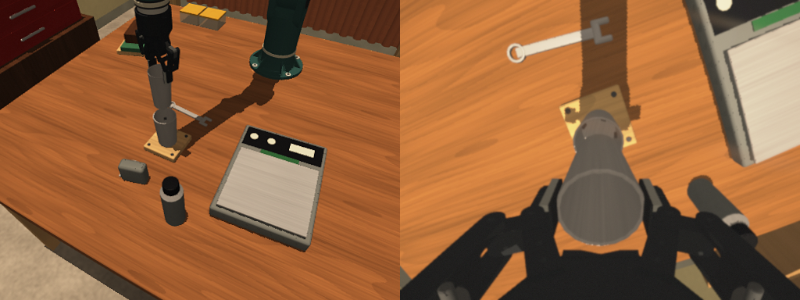

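Left: the cup hangs free above the holder's cup at (160,85); right: held between the fingers with its mouth at (600,205). Carrying it over the pan.

Emit:
servo_tool --deltas '[[1,[0.5,2,0],[0,0,0]],[1,[1.3,5.5,0],[0,0,0]],[1,[2.2,9.5,0],[0,0,0]],[1,[3.1,13.5,0],[0,0,0]],[1,[4,17.5,0],[0,0,0]],[1,[4.9,21.5,0],[0,0,0]],[1,[5.8,25.5,0],[0,0,0]],[1,[6.6,29,0],[0,0,0]]]'

```text
clock: 6.85
tcp_pos: [0.6313, 0.1331, 0.253]
eef_rot: [-3.141, -0.002, 2.78]
ft_force: [0.8, -1.3, -1.5]
opening: 0.636
finger_force: 70.3
```

Emit:
servo_tool --deltas '[[1,[0.5,2,1],[0,0,0]],[1,[0.8,3.2,2.5],[0,0,0]],[1,[0.9,3.9,4],[0,0,0]],[1,[0.9,3.9,5],[0,0,0]],[1,[0.9,3.9,6],[0,0,0]],[1,[0.9,3.9,6.5],[0,0,0]],[1,[0.9,3.9,6.5],[0,0,0]]]'

```text
clock: 7.43
tcp_pos: [0.6367, 0.1662, 0.1875]
eef_rot: [-3.138, -0.002, 2.775]
ft_force: [-0.1, 0.2, -0.7]
opening: 0.638
finger_force: 70.2
```

```bash
python3 - <<'E'
from h import *
s=r.sense();print(s["tcp_pos"],s["eef_rot"],s["ft_force"])
a=r.capture("scene");r.capture("top")
cv2.imwrite("pics/d.png",cv2.resize(a[60:300,220:480,::-1],None,fx=2.5,fy=2.5))
for c in("scene","top"):
  for n,z in dict(cup=.11,pan_center=.06).items():
    for q in r.spot_point(c,n)[:1]: print(c,n,q,onz(c,q["uv"],z))
E
```

```text
[0.63674216 0.1661889  0.18750872] [-3.13810060e+00 -2.17089069e-03  2.77518825e+00] [-0.07265224  0.20624627 -0.68675744]
scene cup {'uv': [350.7, 222.9], 'confidence': 0.93} [0.63757053 0.17001393 0.11      ]
scene pan_center {'uv': [327.5, 175.8], 'confidence': 0.69} [0.49606556 0.08107654 0.06      ]
top cup {'uv': [175.6, 186.9], 'confidence': 0.47} [0.6395006  0.15781059 0.11      ]
top pan_center {'uv': [180.2, 188.2], 'confidence': 0.76} [0.64283023 0.1572343  0.06      ]
```

View pics/d.png

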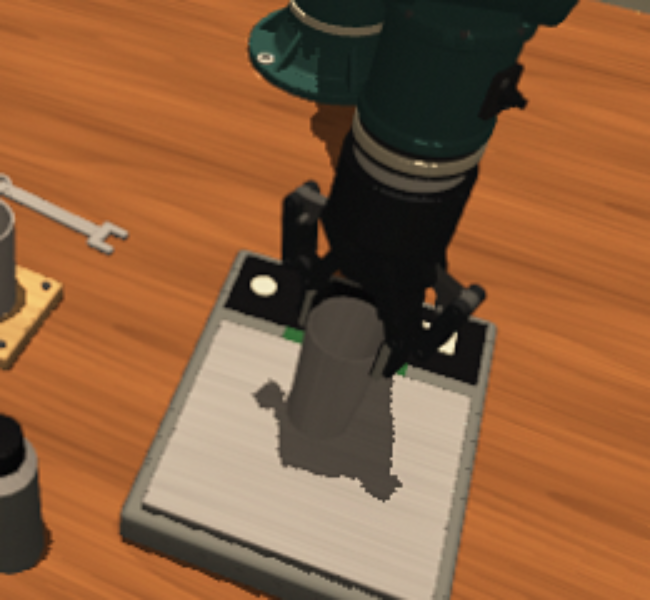

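Cup at about (330,380) in the crop, over the middle of the pan, upright. Lowering.

Emit:
servo_tool --deltas '[[1,[0,0,1],[0,0,0]],[1,[0,0,2],[0,0,0]],[1,[0,0,2.8],[0,0,0]],[1,[0,0,3.3],[0,0,0]],[1,[0,0,3.5],[0,0,0]],[1,[0,0,3.5],[0,0,0]]]'

```text
clock: 8.23
tcp_pos: [0.637, 0.1693, 0.1532]
eef_rot: [-3.14, -0.002, 2.779]
ft_force: [0.3, -1.1, -2.1]
opening: 0.641
finger_force: 70.2
```

Emit:
servo_tool --deltas '[[1,[0,0,0.2],[0,0,0]],[1,[0,0,0.3],[0,0,0]],[1,[0,0,0.4],[0,0,0]],[1,[0,0,0.4],[0,0,0]]]'

```text
clock: 8.57
tcp_pos: [0.6378, 0.1694, 0.1505]
eef_rot: [3.141, 0.0, 2.779]
ft_force: [0.7, -0.3, -1.0]
opening: 0.645
finger_force: 70.3
```

Emit:
servo_tool --deltas '[[1,[0,0,0.1],[0,0,0]],[1,[0,0,0.2],[0,0,0]],[1,[0,0,0.2],[0,0,0]]]'

```text
clock: 8.82
tcp_pos: [0.6376, 0.1694, 0.1483]
eef_rot: [-3.141, -0.0, 2.779]
ft_force: [-0.1, 1.4, -1.0]
opening: 0.637
finger_force: 70.3
```

Emit:
servo_tool --deltas '[[1,[0,0,0.1],[0,0,0]],[1,[0,0,0.1],[0,0,0]],[1,[0,0,0.1],[0,0,0]]]'

```text
clock: 9.07
tcp_pos: [0.6379, 0.1693, 0.1478]
eef_rot: [3.141, 0.0, 2.779]
ft_force: [0.4, 0.2, 1.9]
opening: 0.638
finger_force: 70.5
```

Emit:
servo_tool --deltas '[[1,[0,0,0.1],[0,0,0]],[1,[0,0,0.1],[0,0,0]]]'

```text
clock: 9.23
tcp_pos: [0.6382, 0.1692, 0.1477]
eef_rot: [3.141, 0.001, 2.779]
ft_force: [-1.9, -1.2, 7.1]
opening: 0.639
finger_force: 71.1
```

Emit:
servo_tool --deltas '[[0.3,[0,0,0],[0,0,0]],[0.25,[0,0,0],[0,0,0]],[0.15,[0,0,0],[0,0,0]],[0,[0,0,0],[0,0,0]],[0,[0,0,0],[0,0,0]],[0,[0,0,0],[0,0,0]]]'

```text
clock: 9.73
tcp_pos: [0.6376, 0.1694, 0.1462]
eef_rot: [-3.141, -0.0, 2.779]
ft_force: [-0.8, 0.5, -0.1]
opening: 0.996
finger_force: 0.0
```

Emit:
servo_tool --deltas '[[0,[0,0,-1],[0,0,0]],[0,[0,0,-3],[0,0,0]],[0,[0,0,-6],[0,0,0]],[0,[0,0,-9],[0,0,0]],[0,[0,0,-11],[0,0,0]],[0,[0,0,-11],[0,0,0]]]'

```text
clock: 10.23
tcp_pos: [0.6411, 0.1699, 0.2627]
eef_rot: [3.135, 0.008, 2.778]
ft_force: [0.2, 0.4, 0.5]
opening: 0.998
finger_force: 0.0
```

```bash
python3 - <<'E'
from h import *
s=r.sense();print(s["tcp_pos"],s["eef_rot"],s["ft_force"],s["opening"])
a=r.capture("scene");b=r.capture("wrist")
cv2.imwrite("pics/e.png",cv2.resize(np.hstack([a,b])[:,:,::-1],(800,300)))
for c in("scene","wrist"):
  for n,z in dict(cup=.06,pan_center=.06,bar_key=.049,round_key_in=.049,round_key_out=.049).items():
    for q in r.spot_point(c,n)[:1]: print(c,n,q,onz(c,q["uv"],z).round(3))
E
```

```text
[0.64110235 0.16991649 0.26270052] [3.1349187  0.00843714 2.77842076] [0.22685085 0.44223085 0.48054957] 0.9984751967396278
scene cup {'uv': [345.8, 236.3], 'confidence': 0.86} [0.635 0.17  0.06 ]
scene pan_center {'uv': [343.3, 239.0], 'confidence': 0.76} [0.644 0.167 0.06 ]
scene bar_key {'uv': [390.1, 191.4], 'confidence': 0.59} [0.466 0.222 0.049]
scene round_key_in {'uv': [349.8, 177.9], 'confidence': 0.43} [0.468 0.128 0.049]
scene round_key_out {'uv': [328.9, 173.7], 'confidence': 0.5} [0.478 0.08  0.049]
wrist cup {'uv': [252.9, 166.6], 'confidence': 0.72} [0.636 0.165 0.06 ]
wrist bar_key {'uv': [236.9, 13.1], 'confidence': 0.7} [0.469 0.211 0.049]
wrist round_key_in {'uv': [185.1, 279.1], 'confidence': 0.67} [0.762 0.009 0.049]
wrist round_key_out {'uv': [131.3, 71.2], 'confidence': 0.62} [0.48  0.072 0.049]
```

View pics/e.png

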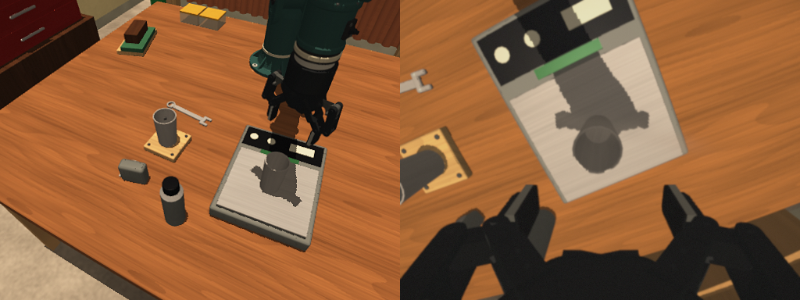

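Cup stands at the pan's middle (left (278,160), right (597,145)), bar key at (590,10) on the right. Shut the fingers and move above the bar key.

Emit:
servo_tool --deltas '[[0.5,[3,-0.3,0],[0,0,0]],[1,[7,-0.7,0],[0,0,0]],[1,[11,-1.2,0],[0,0,0]],[1,[15,-1.6,0],[0,0,0]],[1,[17.8,-1.9,0],[0,0,0]],[1,[17.8,-1.9,0],[0,0,0]],[1,[17.8,-1.9,0],[0,0,0]],[1,[17.8,-1.9,0],[0,0,0]]]'

```text
clock: 11.5
tcp_pos: [0.4656, 0.2148, 0.2568]
eef_rot: [3.14, 0.002, 2.779]
ft_force: [-0.3, 0.2, -0.0]
opening: -0.002
finger_force: 0.0
```

Emit:
servo_tool --deltas '[[1,[0,0,3],[0,0,0]],[1,[0,0,6],[0,0,0]],[1,[0,0,9],[0,0,0]],[1,[0,0,12],[0,0,0]],[1,[0,0,14],[0,0,0]],[1,[0,0,14],[0,0,0]],[1,[0,0,14],[0,0,0]]]'

```text
clock: 12.08
tcp_pos: [0.4656, 0.2139, 0.1156]
eef_rot: [-3.14, -0.0, 2.777]
ft_force: [0.9, 0.2, -0.3]
opening: 0.001
finger_force: 0.0
```

```bash
python3 - <<'E'
from h import *
s=r.sense();print(s["tcp_pos"],s["ft_force"],s["opening"],r.tcp_to_tips)
a=r.capture("wrist");b=r.capture("scene")[120:280,260:460]
cv2.imwrite("pics/f.png",np.hstack([a,cv2.resize(b,(288,384))])[:,:,::-1])
for q in r.spot_point("wrist","bar_key")[:1]: print(q,onz("wrist",q["uv"],.049).round(3))
E
```

```text
[0.46563723 0.21393674 0.11555122] [ 0.88573287  0.15428796 -0.32824105] 0.0014262879332243138 0.008
{'uv': [256.6, 210.2], 'confidence': 0.96} [0.474 0.213 0.049]
```

View pics/f.png

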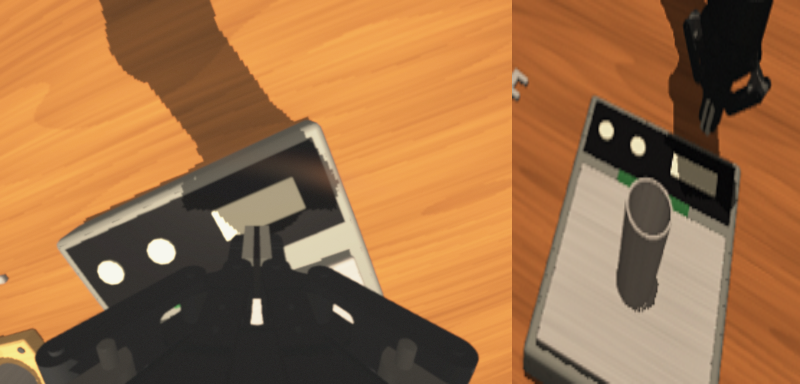

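Bar key centred at (259,208) just ahead of the shut fingertips; cup stands upright on the pan at right. Approaching the key.

Emit:
servo_tool --deltas '[[1,[-0.5,0.2,2],[0,0,0]],[1,[-0.5,0.2,4],[0,0,0]],[1,[-0.5,0.2,5],[0,0,0]],[1,[-0.5,0.2,5.4],[0,0,0]],[1,[-0.5,0.2,5.4],[0,0,0]],[1,[-0.5,0.2,5.4],[0,0,0]]]'

```text
clock: 12.73
tcp_pos: [0.4703, 0.215, 0.0631]
eef_rot: [3.141, 0.001, 2.779]
ft_force: [0.8, 0.7, -0.8]
opening: -0.001
finger_force: 0.0
```

Emit:
servo_tool --deltas '[[1,[0,0,0.2],[0,0,0]],[1,[0,0,0.3],[0,0,0]],[1,[0,0,0.4],[0,0,0]],[1,[0,0,0.4],[0,0,0]]]'

```text
clock: 13.07
tcp_pos: [0.47, 0.2149, 0.0586]
eef_rot: [3.141, 0.0, 2.779]
ft_force: [0.7, -0.3, 0.4]
opening: 0.002
finger_force: 0.0
```

Emit:
servo_tool --deltas '[[1,[0,0,0.1],[0,0,0]],[1,[0,0,0.2],[0,0,0]],[1,[0,0,0.2],[0,0,0]]]'

```text
clock: 13.32
tcp_pos: [0.4701, 0.2149, 0.0565]
eef_rot: [3.141, 0.0, 2.779]
ft_force: [-0.6, 0.6, 3.6]
opening: -0.001
finger_force: 2.0
```

Emit:
servo_tool --deltas '[[1,[0,0,0.1],[0,0,0]],[1,[0,0,0.1],[0,0,0]]]'

```text
clock: 13.48
tcp_pos: [0.4701, 0.2149, 0.0557]
eef_rot: [3.141, 0.0, 2.779]
ft_force: [-0.6, 0.0, 8.1]
opening: 0.001
finger_force: 3.5
```

Emit:
servo_tool --deltas '[[1,[0,0,0.1],[0,0,0]],[1,[0,0,0.1],[0,0,0]]]'

```text
clock: 13.65
tcp_pos: [0.4701, 0.2149, 0.0555]
eef_rot: [3.141, -0.0, 2.779]
ft_force: [-1.3, -0.3, 12.4]
opening: 0.003
finger_force: 6.4
```

Emit:
servo_tool --deltas '[[1,[0,0,0.1],[0,0,0]],[1,[0,0,0.1],[0,0,0]],[1,[0,0,0.1],[0,0,0]],[1,[0,0,0.1],[0,0,0]],[1,[0,0,0.1],[0,0,0]]]'

```text
clock: 14.07
tcp_pos: [0.4701, 0.215, 0.0554]
eef_rot: [3.141, 0.0, 2.779]
ft_force: [-4.1, -1.5, 21.6]
opening: -0.001
finger_force: 10.8
```

Emit:
servo_tool --deltas '[[1,[0,0,0],[0,0,0]],[1,[0,0,0],[0,0,0]],[1,[0,0,0],[0,0,0]],[1,[0,0,0],[0,0,0]],[1,[0,0,-0.3],[0,0,0]],[1,[0,0,-1.5],[0,0,0]],[1,[0,0,-4],[0,0,0]],[1,[0,0,-7],[0,0,0]]]'

```text
clock: 14.73
tcp_pos: [0.4686, 0.2142, 0.1227]
eef_rot: [-3.138, -0.003, 2.779]
ft_force: [0.4, -0.3, -0.4]
opening: 0.0
finger_force: 0.0
```

Emit:
servo_tool --deltas '[[1,[0,0,-3],[0,0,0]],[1,[0,0,-5],[0,0,0]],[1,[0,0,-5],[0,0,0]],[1,[0,0,-5],[0,0,0]]]'

```text
clock: 15.07
tcp_pos: [0.4705, 0.2152, 0.1743]
eef_rot: [3.139, 0.002, 2.779]
ft_force: [-0.4, 0.5, -0.5]
opening: -0.001
finger_force: 0.0
```

```bash
python3 - <<'E'
from h import *
s=r.sense();print(s["clock"],s["tcp_pos"],s["ft_force"])
r.capture("scene")
for n,z in dict(cup=.06,pan_center=.06).items():
    for q in r.spot_point("scene",n)[:1]: print(n,q,onz("scene",q["uv"],z).round(3))
print(r.hand_in())
E
```

```text
15.0667 [0.47047223 0.21519421 0.17430543] [-0.42913905  0.49012014 -0.46995219]
cup {'uv': [345.7, 235.4], 'confidence': 0.81} [0.633 0.169 0.06 ]
pan_center {'uv': [342.0, 236.8], 'confidence': 0.83} [0.64  0.163 0.06 ]
the job is handed in; nothing more can be done
None
```

I handed the job in at about 15 s: the cup stands upright on the pan, about 10 mm from its centre by the last camera look. I pressed the bar key to about 22 N, held it and released it. The hand-in returned no verdict.

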